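# Hang a U-core over the test busbar and fire the test

### The arm

A 6-joint arm with a two-finger parallel gripper is mounted at the origin on a cart in front of the work surface, level with it; the furniture and walls round the work are solid. World frame = base frame: x ahead of the robot, y to its left, z up, the work surface at z = 0. Lengths are in mm, angles in degrees, forces in N, time in s.
With the tool pointing down it reaches from about 325 to 925 mm from the base axis. Payload 3.1 kg.
Tool frame: the origin (TCP) lies at the very end of the fingers, on their centre line; the grasp point (between the pads) lies grasp_offset behind it (grasp_offset is the distance from the TCP to the grasp point, in mm); z points along the fingers, y is the line along which they close (so a half turn about z gives the same grasp; the last joint's range is limited). The gripper opens to 85 mm and grips with 20 to 120 N. Pads are 22 mm wide; open, the fingers measure 114 mm over their backs; the gripper's body (76 mm by 85 mm) begins 54 mm behind the grasp point. The pads swing forward as they close: fully open they stand 13 mm farther back than shut.
Start: joints at [-82.059, 12.427, 92.441, -0, 75.132, -6.429], TCP at [155.133, -605.453, 231.3] pointing down, gripper open.
Joint ranges: [-157.48, 157.48], [-44.54, 120.13], [17.64, 146.25], [-64.5, 244.5], [7.68, 150.69], [-147.95, 147.95]. Speed limits (degrees/s): [159.86, 159.86, 180, 180, 180, 180].

### API

Orientations are given as [roll, pitch, yaw] about the fixed x, y, z axes, in that order (R = Rz(yaw) Ry(pitch) Rx(roll)).
In Python, from station import * gives the robot as it stands. Calls block until the motion is done:
- goto(position, orientation): joint-space move of the TCP to a pose.
- move_l(position, attitude=None, speed=150): straight line of the TCP; attitude=None keeps the orientation; speed is the mean speed in mm/s.
- move_j(angles): joint-space move.
- grip(opening, squeeze=None): finger opening in mm; squeeze is the grip in N (None keeps the last); returns when the fingers have stopped.
- wait(seconds).
- solve_ik(position, orientation): joint angles nearest the present ones, or None.
- get_obs(): the state.
- get_image(name): name is "scene" or "side" or "wrist"; returns the picture (400x640x3 uint8, red, green, blue); there is no depth.
- get_calibration(name): a dict with "fx", "fy", "cx", "cy" (pixels), "R" (3x3) and "t" (3): a world point X has camera coordinates R X + t; the wrist camera has in their place "mount" (4x4, takes a point from camera to tool coordinates, whose origin is the TCP and whose axes are the flange's). Camera axes: x right, y down, z forward; pixel columns grow to the right and rows downward; lengths in mm; the calibration is good to about 2 mm. A picture is of the moment at which its call begins: read the wrist's pose just before it. get_calibration takes no time and is no camera call.
A pose or a line that the arm cannot do raises Unreachable and nothing moves.
- sign_off(): hands the job in; it is judged then, once.
Trained networks look in the newest picture that a camera, given by its name, has taken for a name from the list of things; names that differ only in an ending like _2 or _b are one class to them, and where a whole thing is asked for, a point or a joint stands for the part that bears it (a point fixed in the world has none). Each returns a list of dicts, best first, with "score" (0 to 1); they miss things now and then, are a little off and sometimes report something else, mostly with a low value. They report only what shows in the picture. A call takes as long as a camera call.
- spot_in(name, camera): "extent" ([centre column, centre row, width, height] in pixels, round what is visible of it).
- regions_of(name, camera): "region" (400x640 bool, what is visible of it) and "extent" ([centre column, centre row, width, height] in pixels, round what is visible of it).
The state is a dict: "t": time; "joint_pos": joint angles; "qvel": joint speeds; "effort": joint torques, N m; "tcp_pos": TCP position; "ee_rot": TCP orientation; "wrist_force": force on the tool from outside, world axes, zero at the start; "moment": the same for the moment, N m; "grip_width": finger opening in mm; "grip_force": force on a finger pad.
Only numpy, scipy, OpenCV 4.12 (cv2) and the standard library are available. Lean on these libraries where they do the work, as an engineer would, in place of code of your own. Each camera call takes 0.05 s, during which the arm holds its last target. There are 200 camera calls.

### The job

Test the larger of the two U-shaped cores: lower it gently astride the copper busbar of the test stand, between the two upright ribs, so that it hangs level and square with one leg on either side of the bar, and let go of it. Then squeeze the sprung trigger of the hand switch fully in for a moment and release it; never pull the trigger while the bar is empty. Leave the smaller core where it stands.

Things in the scene. Friction and masses are not known exactly. Their poses are not given: they have to be found in the camera images.
- core_large: larger U-shaped core standing legs down: 82 (x) by 44 (y) by 106 mm high, 0.4 kg; copper windings on two legs, grey bridge on top (60 to 78 mm up), on it a black terminal block to grip, 30 (x) by 34 (y), 78 to 106 mm up. Origin: midway between the leg ends, on the ground; z up; y runs through the 34 mm gap between the legs. The bridge's underside (60 mm up) rests on the bar; either way round
- core_small: the smaller core of the same form, 57 by 31 by 74 mm; to be left alone. Origin and axes as for the larger one.
- test_stand: fixed stand: grey base 110 (x) by 230 (y) by 12 mm, two white insulators at y = +-95 mm carrying a copper busbar on edge, 10 mm thick (x), 30 mm high, along y, top 135 mm above the bench; nothing rises more than 8 mm above the bar's top. Origin: centre of the base's underside
- bay (a point): centre of the bay, on the bar's top edge (135 mm above the bench); y along the bar, x across, z up. Two grey ribs at y = +-41.5 mm (7 mm thick, 22 mm across, rising 8 mm above the bar's top) bound the bay to 76 mm
- grip_switch: fixed hand switch: foot 130 by 100 by 10 mm; above it a black grip bar along x, 140 mm long, 26 mm wide (y -13 to +13), 47 to 85 mm above the bench. On its +y side a steel trigger blade (95 mm long, 8 thick, 51 to 81 mm above the bench), pivoted at x 50, y 20 mm, standing off the bar toward its -x end. Origin: on the bench under the bar's middle
- squeeze (a point): where to squeeze from above, fingers closing along y (axes as the switch): 65 mm from the pivot, 66 mm above the bench, midway between the outer faces when squeezed. From here the bar's outer face is at y = -18 mm, the trigger's at +37 mm at rest and about +20 mm fully in
- trigger (a joint): trigger angle, rad: 0 at rest, about 0.26 fully squeezed; a spring returns it, 3 N at first and about 7 N at the end, at the squeeze point.

How it is judged:
By the outcome, as a careful person would: the job done as asked, in the order asked, and still so for the second after the job is handed in, with the robot touching nothing.
It also fails if it takes over 58 s, if anything falls off the work surface, if the arm or the gripper's body presses on something with over 40 N, if the wrist force passes 120 N, or if a joint passes its speed limit or range.

## Working session

There is one attempt and no reset: what is moved stays moved. The work goes in short steps, each a Python script; the robot and the scene stay as the last script left them, time stands still between calls to the robot, and variables do not carry over. Pictures are saved under pics/ and viewed, at most 12 in all, crops included, and the job is handed in when it is done.

```bash
ls; mkdir -p pics
python3 - <<'E'
from station import *
import cv2, numpy as np
o=get_obs(); print({k:o[k] for k in o if k in('t','tcp_pos','ee_rot','grip_width','wrist_force','grasp_offset')}, [k for k in o])
try: print(grasp_offset)
except Exception as e: print(e)
for c in('scene','side'):
    im=get_image(c); cv2.imwrite(f'pics/{c}0.png',im[...,::-1])
    print(c,get_calibration(c))
    for n in('core_large','core_small','test_stand','grip_switch'):
        print(n,[(round(d['score'],2),np.round(d['extent'],1).tolist()) for d in spot_in(n,c)])
print(get_calibration('wrist'))
E
```

```text
pics
{'t': 0.0, 'tcp_pos': array([ 155.03610524, -604.61164088,  229.94098657]), 'ee_rot': array([-1.79862324e+02, -1.73031389e-02,  1.43686310e+01]), 'wrist_force': array([-0.15169221,  0.14731138, -0.41270544]), 'grip_width': 85.33655168314706} ['t', 'joint_pos', 'qvel', 'effort', 'tcp_pos', 'ee_rot', 'wrist_force', 'moment', 'grip_force', 'grip_width']
18.700000000000003
scene {'fx': 511.45862436203987, 'fy': 511.45862436203987, 'cx': 315.9507206328433, 'cy': 204.86970750243879, 'R': array([[-0.77444123, -0.6325071 , -0.01324967],
       [-0.35298624,  0.44938677, -0.82064136],
       [ 0.52501571, -0.63086155, -0.57128995]]), 't': array([ 361.09569667,  275.26127984, 1363.1427826 ])}
core_large [(0.77, [320.1, 235.3, 27.2, 38.8]), (0.33, [364.0, 181.6, 18.7, 34.9])]
core_small [(0.84, [352.7, 207.4, 15.0, 26.8])]
test_stand [(0.69, [243.5, 268.2, 87.3, 80.1])]
grip_switch [(0.83, [365.8, 180.0, 24.6, 35.2])]
side {'fx': 509.73558860588463, 'fy': 509.73558860588463, 'cx': 319.0714581252738, 'cy': 192.67803760184916, 'R': array([[ 0.95869851, -0.2836575 , -0.02087097],
       [-0.19157902, -0.58977067, -0.78451771],
       [ 0.21022525,  0.7561144 , -0.61975508]]), 't': array([-470.31234675,  138.14345607, 1376.8148656 ])}
core_large [(0.79, [295.1, 197.9, 29.7, 37.1]), (0.67, [349.5, 275.8, 31.7, 9.0])]
core_small [(0.65, [324.1, 242.6, 21.1, 24.6])]
test_stand [(0.95, [303.8, 144.9, 41.5, 75.3])]
grip_switch [(0.72, [360.4, 293.4, 72.4, 59.1])]
{'fx': 286.7022020621828, 'fy': 286.7022020621828, 'cx': 320.736386367038, 'cy': 198.9858918509728, 'mount': array([[ 1.70155706e-03, -9.65481565e-01, -2.60465838e-01,
         6.58593368e+01],
       [ 9.99998008e-01,  1.91458451e-03, -5.64152185e-04,
        -4.04050971e-01],
       [ 1.04336239e-03, -2.60464359e-01,  9.65482899e-01,
        -1.42996343e+02],
       [ 0.00000000e+00,  0.00000000e+00,  0.00000000e+00,
         1.00000000e+00]])}
```

Run:
```python
import cv2, numpy as np
a=cv2.imread('pics/scene0.png'); b=cv2.imread('pics/side0.png')
A=cv2.resize(a[130:330,180:440],None,fx=3,fy=3,interpolation=2)[:600]; 
B=cv2.resize(b[90:340,220:460],None,fx=2.4,fy=2.4,interpolation=2)
cv2.imwrite('pics/s1.png',A);cv2.imwrite('pics/s2.png',B)
```

```text
(no output)
```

View pics/s1.png

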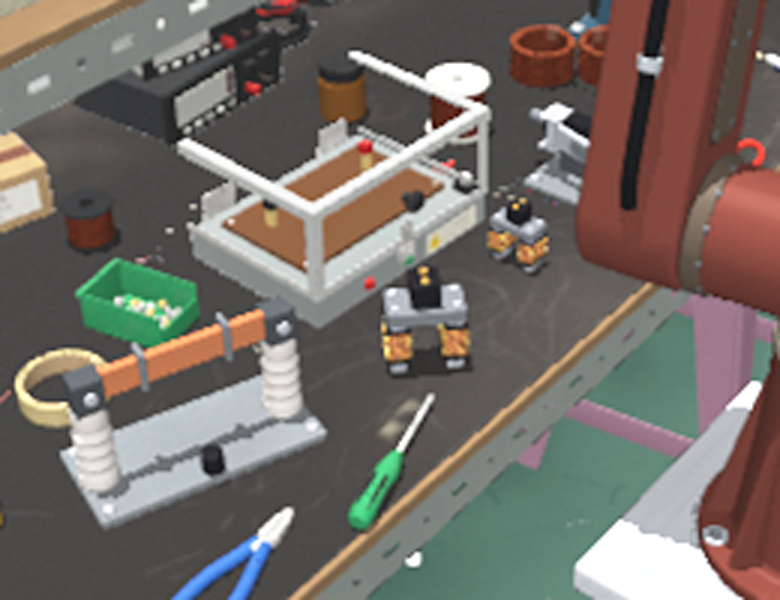

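View pics/s2.png

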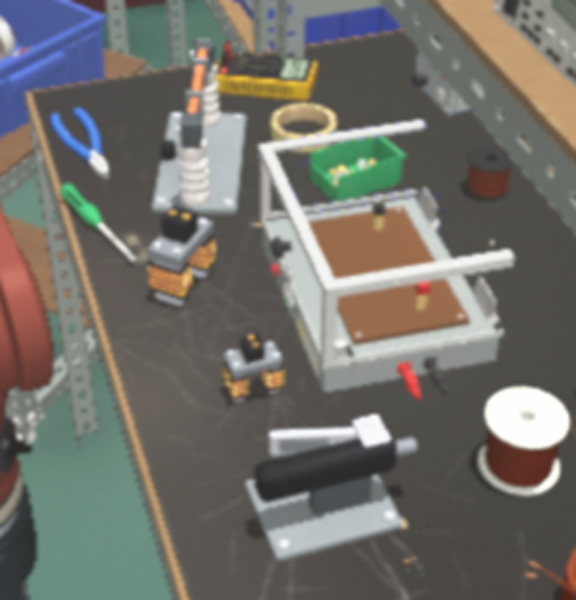

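The pictures show the large core beside the stand: scene (322,237), side (295,198). The small core is at scene (353,207), and the switch is at side (360,293) with its trigger on the far (+y) side. The white frame to the +x side is an obstacle. Next I'll estimate rough positions.

```bash
cat > h.py <<'E'
from station import *
import numpy as np, cv2
from scipy.spatial.transform import Rotation as Ro
def cam(c,obs=None):
    k=get_calibration(c); K=np.array([[k['fx'],0,k['cx']],[0,k['fy'],k['cy']],[0,0,1]])
    if c!='wrist': return K,np.array(k['R']),np.array(k['t'])
    T=np.eye(4);T[:3,:3]=Ro.from_euler('xyz',obs['ee_rot'],degrees=True).as_matrix();T[:3,3]=obs['tcp_pos']
    M=np.linalg.inv(T@k['mount']); return K,M[:3,:3],M[:3,3]
def onz(C,uv,z):
    K,R,t=C; d=R.T@np.linalg.inv(K)@np.array([*uv,1]); o=-R.T@t; return o+d*(z-o[2])/d[2]
def proj(C,X):
    K,R,t=C; p=(np.atleast_2d(X)@R.T+t)@K.T; return p[:,:2]/p[:,2:]
def obj(x,y,yaw,P,z=0):
    return np.atleast_2d(P)@Ro.from_euler('z',yaw,degrees=True).as_matrix().T+[x,y,z]
E
python3 - <<'E'
from h import *
S=cam('scene');D=cam('side')
s=lambda u,v,z:np.round(onz(S,(180+u/3,130+v/3),z)[:2]).tolist()
d=lambda u,v,z:np.round(onz(D,(220+u/2.4,90+v/2.4),z)[:2]).tolist()
print('ribs S',s(136,345,143),s(222,315,143),'D',d(196,100,143),d(203,70,143))
print('base S',s(63,455,12),s(108,522,12),s(326,432,12),'D',d(155,208,12),d(232,210,12),d(245,115,12),d(175,115,12))
print('large S',s(425,275,106),'feet',s(398,370,0),s(457,367,0),'D',d(180,217,106),'feet',d(168,300,0),d(205,275,0))
print('small S',s(518,205,74),'D',d(253,340,74))
print('switch bar ends top D',d(262,480,75),d(392,450,75),'foot',d(277,555,10),d(400,515,10),d(250,485,10),'trig',d(272,432,81),d(372,420,90))
print('frame corners S',s(315,212,130),s(490,112,130),s(182,145,130),s(352,55,130), 'D130',d(262,148,130),d(330,280,130),d(425,122,130),d(512,258,130))
print('frame post base S',s(318,320,0),s(487,225,0),'D',d(325,390,0),d(262,235,0))
print('cams',-S[1].T@S[2],-D[1].T@D[2])
E
```

```text
ribs S [529.0, 303.0] [500.0, 225.0] D [497.0, 195.0] [525.0, 264.0]
base S [593.0, 357.0] [494.0, 389.0] [420.0, 180.0] D [428.0, 164.0] [521.0, 129.0] [603.0, 342.0] [507.0, 374.0]
large S [423.0, 24.0] feet [433.0, 56.0] [389.0, 15.0] D [427.0, 12.0] feet [402.0, -5.0] [457.0, 27.0]
small S [450.0, -171.0] D [456.0, -180.0]
switch bar ends top D [407.0, -367.0] [536.0, -368.0] foot [410.0, -404.0] [538.0, -395.0] [410.0, -315.0] trig [433.0, -317.0] [527.0, -339.0]
frame corners S [558.0, 34.0] [537.0, -234.0] [759.0, 28.0] [746.0, -240.0] D130 [549.0, 84.0] [542.0, -174.0] [757.0, 76.0] [739.0, -199.0]
frame post base S [552.0, 46.0] [517.0, -206.0] D [530.0, -203.0] [547.0, 81.0]
cams [-338.86054012  964.65118319 1009.42495968] [  187.91188815 -1092.96420758   951.84812619]
```

```bash
cat > look.py <<'E'
from h import *
import pickle
L={}
for n,p,y in (('sw',(472,-350,300),0),('core',(425,18,290),126),('stand',(505,255,370),70)):
    goto(p,[180,0,y]); wait(0.3); o=get_obs(); im=get_image('wrist'); cv2.imwrite(f'pics/w_{n}.png',im[...,::-1])
    nm={'sw':'grip_switch','core':'core_large','stand':'test_stand'}[n]
    r=regions_of(nm,'wrist'); L[n]=(o,im,r); print(n,o['t'],o['tcp_pos'],o['ee_rot'],o['wrist_force'],[(round(q['score'],2),np.round(q['extent'])) for q in r])
pickle.dump(L,open('L.pkl','wb'))
cv2.imwrite('pics/w_all.png',np.vstack([np.hstack([L['sw'][1],L['core'][1]])[:, :],np.hstack([L['stand'][1],L['stand'][1]*0])])[::1,::1,::-1])
E
python3 look.py; python3 -c "
import cv2;a=cv2.imread('pics/w_all.png');print(a.shape)"
```

```text
sw 2.325 [ 471.52066393 -350.60673632  299.78767753] [-1.79988781e+02  1.90689602e-02 -6.82710296e-02] [-0.8559143   0.67756677 -0.24772192] [(0.67, array([320., 163.,  75., 121.]))]
core 4.1167 [425.2236901   17.50662512 289.99400851] [-1.79992423e+02 -2.86196758e-03  1.25932485e+02] [ 0.64646875  0.2455303  -0.12786811] [(0.84, array([324., 170.,  64.,  54.]))]
stand 5.8167 [504.99671297 254.40070788 369.90877414] [-1.79993896e+02  8.94674990e-03  6.99538514e+01] [ 0.36010659 -0.19248803  0.49822195] [(0.77, array([321., 157.,  68., 162.]))]
(800, 1280, 3)
```

View pics/w_sw.png

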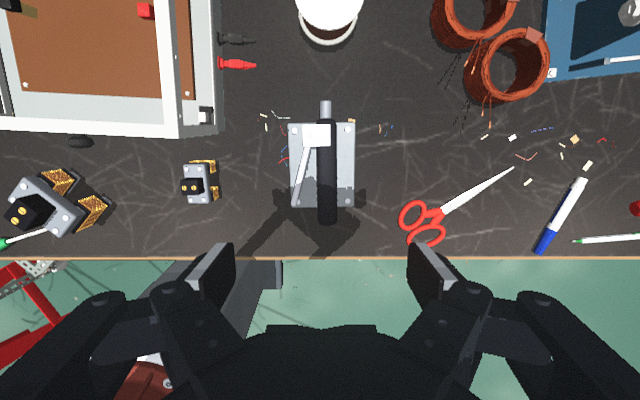

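View pics/w_core.png

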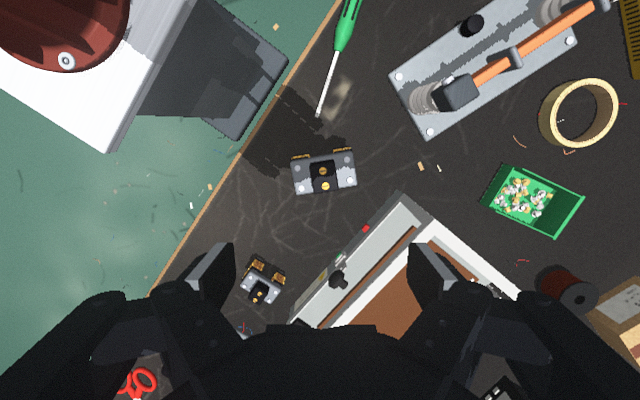

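View pics/w_stand.png

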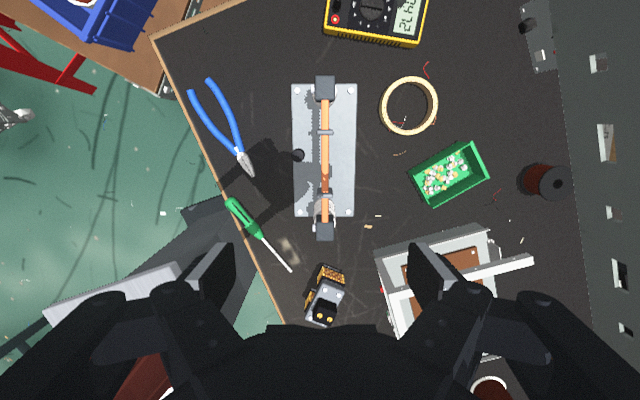

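The wrist pictures give these positions:
- **Switch:** foot corners at about (289,123), (355,124), (353,207) and (290,207), with the trigger on the left (+y).
- **Core:** centred at about (324,172), tilted about 8°.
- **Stand:** base corners at (292,84), (355,84), (353,217) and (293,216).

I'll fit the poses from these.

Run:
```python
from h import *
import pickle
from scipy.optimize import least_squares
L=pickle.load(open('L.pkl','rb'))
def fit(n,P,uv,x0):
    C=cam('wrist',L[n][0]); P=np.array(P,float);uv=np.array(uv,float)
    r=least_squares(lambda q:(proj(C,obj(*q,P))-uv).ravel(),x0,x_scale=[1,1,1],loss='soft_l1'); print(n,r.x.round(1),(proj(C,obj(*r.x,P))-uv).round(1).tolist()); return r.x
sw=fit('sw',[[65,50,10],[65,-50,10],[-65,-50,10],[-65,50,10]],[[289,123],[355,124],[353,207],[290,207]],[472,-355,0])
co=fit('core',[[41,22,78],[-41,22,78],[-41,-22,78],[41,-22,78]],[[291,161],[354,151],[357,186],[296,194]],[425,18,216])
st=fit('stand',[[55,115,12],[-55,115,12],[-55,-115,12],[55,-115,12]],[[355,84],[292,84],[293,216],[355,217]],[505,255,-20])
# bar line by colour
o,im,_=L['stand']; C=cam('wrist',o); hsv=cv2.cvtColor(im,cv2.COLOR_RGB2HSV)
m=cv2.inRange(hsv,(5,120,90),(18,255,255)); m[:,:300]=0;m[:,350:]=0;m[:100]=0;m[195:]=0
ys,xs=np.nonzero(m); 
c=[];rows=[]
for r in range(103,185):
    k=xs[ys==r]
    if len(k)>3:c.append(k.mean());rows.append(r)
f=np.polyfit(rows,c,1); print('bar',len(rows),f)
a=onz(C,(np.polyval(f,105),105),130);b=onz(C,(np.polyval(f,180),180),130); print(a,b,'yaw',np.degrees(np.arctan2(-(a-b)[0],(a-b)[1])))
vis=[]
for n,q,P in(('sw',sw,[[65,50,10],[65,-50,10],[-65,-50,10],[-65,50,10],[70,13,75],[70,-13,75],[-70,-13,75],[-70,13,75],[-15,37,81],[-15,-18,81]]),
  ('core',co,[[41,22,78],[-41,22,78],[-41,-22,78],[41,-22,78],[15,17,106],[-15,17,106],[-15,-17,106],[15,-17,106]]),
  ('stand',st,[[55,115,12],[-55,115,12],[-55,-115,12],[55,-115,12],[11,38,143],[-11,38,143],[11,-38,143],[-11,-38,143],[0,-60,135],[0,60,135]])):
    C=cam('wrist',L[n][0]); i=L[n][1][60:250,270:390,::-1]; i=cv2.resize(i,None,fx=3,fy=3,interpolation=2)[:570,:262+98].copy() if 0 else cv2.resize(i,(264,418),interpolation=2)
    for u,v in proj(C,obj(*q,np.array(P,float))): cv2.circle(i,(int((u-270+.5)*2.2),int((v-60+.5)*2.2)),2,(0,255,0),-1)
    vis.append(i)
cv2.imwrite('pics/fit.png',np.hstack(vis))
pickle.dump((sw,co,st),open('fit.pkl','wb'))
```

```text
sw [ 4.714e+02 -3.519e+02 -4.000e-01] [[-1.1, -0.5], [1.4, -1.0], [0.2, 1.3], [-0.2, 0.8]]
core [444.7  -0.6 207.8] [[0.1, 47.5], [-0.4, 66.1], [2.5, -1.6], [-0.8, -18.7]]
stand [513.9 263.4 -19.9] [[2.9, -0.4], [-1.5, -0.4], [0.9, 1.3], [-1.3, 0.3]]
bar 14 [9.76213341e-03 3.22650879e+02]
[537.89321783 334.85252314 130.        ] [505.9829562 243.2609799 130.       ] yaw -19.20820725071848
```

View pics/fit.png

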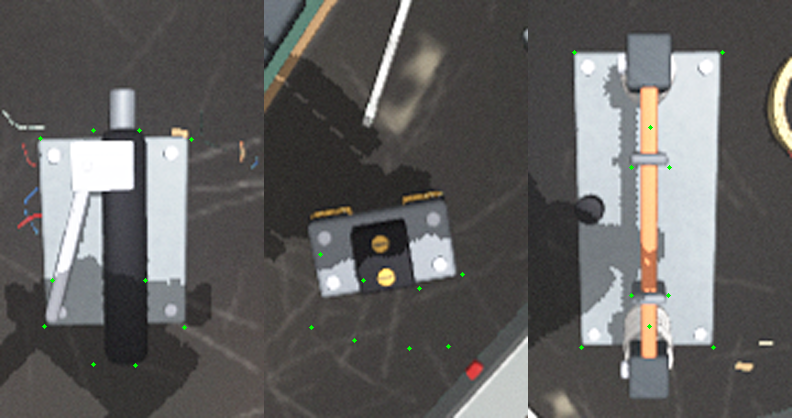

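The stand fit is good. The core's corner order was wrong. The switch's grip bar sits about 5 mm off the foot's centre, so I'll measure the bar itself.

```bash
cat > fit2.py <<'E'
from h import *
import pickle
from scipy.optimize import least_squares
L=pickle.load(open('L.pkl','rb')); sw,co,st=pickle.load(open('fit.pkl','rb'))
C=cam('wrist',L['core'][0])
P=np.array([[41,22,78],[-41,22,78],[-41,-22,78],[41,-22,78],[15,17,106],[-15,17,106],[-15,-17,106],[15,-17,106]],float)
c=np.array([[445,202],[308,222],[322,297],[457,275],[402,220],[351,227],[360,292],[412,285]],float)
uv=np.c_[270+(c[:,0]-264)/2.2,60+c[:,1]/2.2]-.5
r=least_squares(lambda q:(proj(C,obj(*q,P))-uv).ravel(),[425,18,30]); print('core',r.x.round(1),r.fun.reshape(-1,2).round(1).tolist())
C=cam('wrist',L['sw'][0]); q=lambda u,v,z:onz(C,(270+u/2.2-.5,60+v/2.2-.5),z).round(1)
print('bar edges',q(103,250,66),q(147,250,66),q(103,340,66),q(147,340,66),'ends',q(125,130,75),q(125,362,75),'trigger tip',q(50,318,81))
C=cam('wrist',L['stand'][0]); q=lambda u,v,z:onz(C,(270+(u-528)/2.2-.5,60+v/2.2-.5),z).round(1)
a,b=q(650,159,143),q(650,298,143);print('ribs',a,b,'mid',(a+b)/2,np.linalg.norm(a-b))
E
python3 fit2.py
```

```text
core [424.3  23.1  44.9] [[1.6, -1.5], [-1.9, -0.3], [-1.9, -0.3], [0.5, 0.0], [1.7, 0.5], [-1.1, 1.4], [-0.3, 0.4], [1.3, -0.3]]
bar edges [ 471.8 -344.5   66. ] [ 471.9 -371.    66. ] [ 414.7 -344.3   66. ] [ 414.8 -371.9   66. ] ends [ 541.5 -357.2   75. ] [ 403.4 -358.    75. ] trigger tip [ 433.4 -312.9   81. ]
ribs [528.2 303.6 143. ] [500.5 226.4 143. ] mid [514.35 265.   143.  ] 82.01908314532665
```

Run:
```python
from h import *
p=lambda s:(lambda o:print(s,round(o['t'],2),o['tcp_pos'].round(1),o['ee_rot'].round(1),o['wrist_force'].round(1),round(o['grip_width'],1),o['grip_force']))(get_obs())
goto([424.3,23.1,160],[180,0,134.9]); move_l([424.3,23.1,81.5],speed=80); p('down')
grip(20,40); p('grip')
move_l([424.3,23.1,250],speed=120); p('lift')
goto([514.3,264.5,250],[180,0,70.4]); wait(0.4); p('over')
a=get_image('wrist');b=get_image('scene');c=get_image('side')
v=np.hstack([cv2.resize(a[40:340,220:420],(400,600)),np.vstack([cv2.resize(b[190:320,190:330],(400,300)),cv2.resize(c[70:220,220:420],(400,300))])])
cv2.imwrite('pics/over.png',v[...,::-1])
```

```text
down 8.47 [425.   23.   82.1] [1.800e+02 1.000e-01 1.349e+02] [-0.3 -0.8  0. ] 85.2 0.0
grip 9.02 [424.7  23.1  81.9] [180.    0.  134.9] [ 1.2 -0.5  1.1] 29.5 41.813567876815796
lift 10.57 [423.6  23.2 249. ] [-1.799e+02 -1.000e-01  1.349e+02] [ 0.1  1.1 -3.3] 29.2 41.23050570487976
over 12.39 [514.4 264.2 250.1] [180.   -0.   70.4] [ 0.2  0.3 -3.8] 29.2 41.277873516082764
```

View pics/over.png

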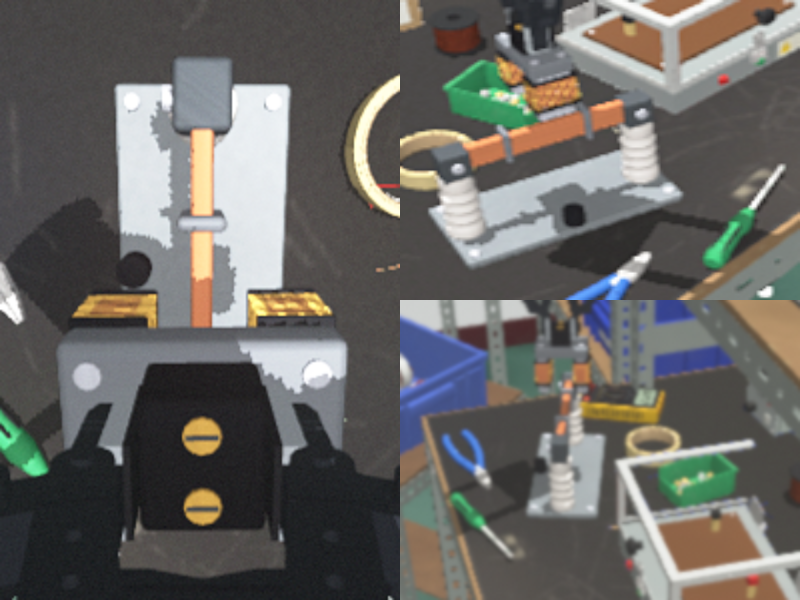

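The held core is square and centred over the bar: the bar is at column 201 and the core's middle at 202. Now I'll lower it while watching the force.

Run:
```python
from h import *
p=lambda s:(lambda o:print(s,round(o['t'],2),o['tcp_pos'].round(1),o['ee_rot'].round(1),o['wrist_force'].round(1),o['moment'].round(2),round(o['grip_width'],1)))(get_obs())
x,y=514.3,264.5
move_l([x,y,165],speed=70); f0=get_obs()['wrist_force']; p('165')
z=165
while z>150:
    z-=1; move_l([x,y,z],speed=20); wait(0.1); f=get_obs()['wrist_force']
    if np.linalg.norm((f-f0)[:2])>8 or f[2]-f0[2]>3: break
p('contact')
a=get_image('wrist');b=get_image('scene');c=get_image('side')
v=np.hstack([cv2.resize(a[40:340,220:420],(400,600)),np.vstack([cv2.resize(b[190:320,190:330],(400,300)),cv2.resize(c[70:220,220:420],(400,300))])])
cv2.imwrite('pics/down.png',v[...,::-1])
```

```text
165 13.91 [514.8 264.7 165.8] [ 1.799e+02 -1.000e-01  7.040e+01] [-0.   0.4 -3.5] [ 0.02 -0.05 -0.03] 29.0
contact 17.06 [514.4 264.6 156.8] [180.   -0.   70.4] [-3.3 -0.7  4.3] [-0.14  0.57  0.08] 29.2
```

View pics/down.png

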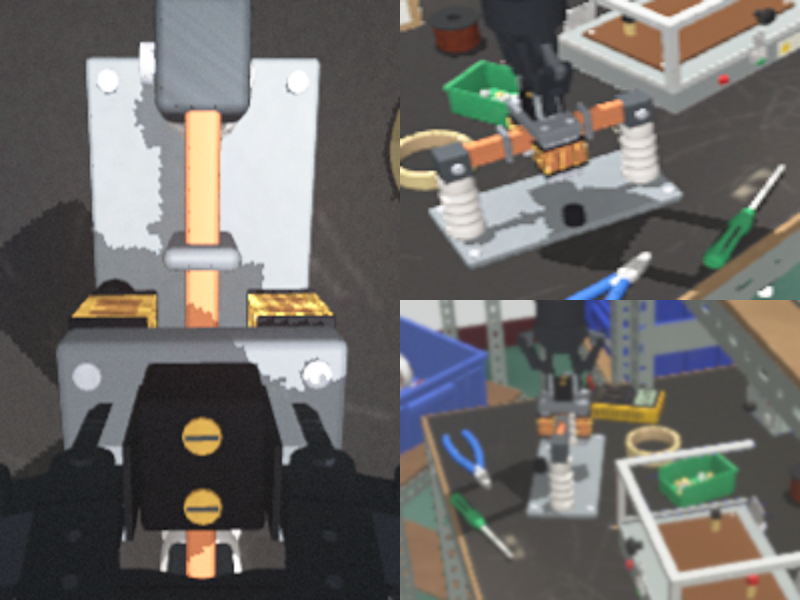

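The core is astride the bar between the ribs, at the expected height and centred (column 202). Releasing it and retreating.

Run:
```python
from h import *
p=lambda s:(lambda o:print(s,round(o['t'],2),o['tcp_pos'].round(1),o['wrist_force'].round(1),round(o['grip_width'],1)))(get_obs())
x,y=514.3,264.5
grip(60); p('open'); move_l([x,y,260],speed=100); wait(0.3)
o=get_obs(); a=get_image('wrist');b=get_image('scene');c=get_image('side')
C=cam('wrist',o); P=np.array([[i,j,k] for i,j,k in [(41,22,78),(-41,22,78),(-41,-22,78),(41,-22,78),(15,17,106),(-15,17,106),(-15,-17,106),(15,-17,106)]],float)
a=a.copy()
for u,v in proj(C,obj(x,y,-19.6,P,75)): cv2.circle(a,(int(u+.5),int(v+.5)),1,(0,255,0),-1)
v=np.hstack([cv2.resize(a[40:340,220:420],(400,600)),np.vstack([cv2.resize(b[190:320,190:330],(400,300)),cv2.resize(c[70:220,220:420],(400,300))])])
cv2.imwrite('pics/rel.png',v[...,::-1])
```

```text
open 17.61 [514.4 264.5 155.8] [ 0.5  0.1 -0.1] 59.6
```

View pics/rel.png

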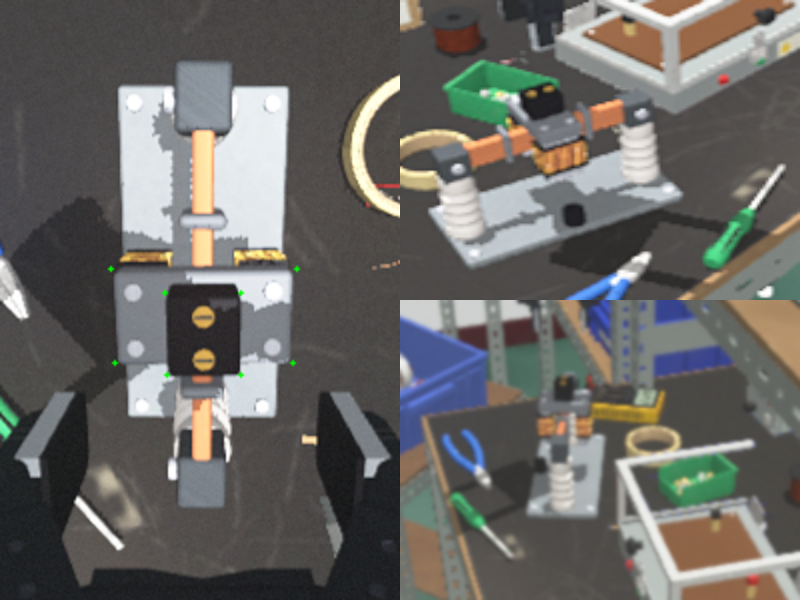

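The core hangs level and square in the bay, matching the model overlay. Next is the switch.

Run:
```python
from h import *
p=lambda s:(lambda o:print(s,round(o['t'],2),o['tcp_pos'].round(1),o['wrist_force'].round(1),round(o['grip_width'],1),round(o['grip_force'],1)))(get_obs())
x,y=457.4,-352.5
goto([x,y+8,280],[180,0,0]); grip(85); move_l([x,y+8,130],speed=120); p('130')
move_l([x,y+8,46],speed=60); p('down')
if np.linalg.norm(get_obs()['wrist_force'])<6:
    move_l([x,y+1,46],speed=60); p('centre')
    c0=get_image('side'); s0=get_image('scene')
    grip(30,35); wait(0.5); p('squeezed')
    c=get_image('side')
    cv2.imwrite('pics/sq.png',np.hstack([cv2.resize(k[240:340,310:430],(400,333),interpolation=2) for k in(c0,c)])[...,::-1])
```

```text
130 23.22 [ 458.1 -345.1  131.1] [ 0.  -0.2  0.9] 85.1 0.0
down 24.77 [ 457.7 -344.8   46.5] [-0.4  0.  -0.4] 85.0 0.0
centre 25.03 [ 457.7 -352.3   46.4] [ 0.2 -0.2  1.4] 84.8 0.0
squeezed 26.13 [ 457.  -352.8   46.5] [-3.5 -3.5  4.5] 36.2 41.3
```

View pics/sq.png

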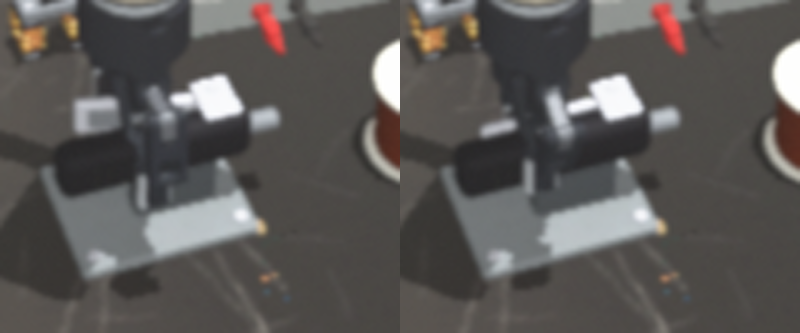

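The trigger is fully in: the fingers stalled at 36 mm with 41 N, and the blade lies against the bar in the right half. Now I'll release, withdraw and check the end state.

Run:
```python
from h import *
x,y=457.4,-352.5
grip(85); o=get_obs(); print(o['grip_width'],o['wrist_force'])
move_l([x,y+5,46],speed=60); move_l([x,y+5,300],speed=150); wait(0.5)
o=get_obs();print(o['t'],o['tcp_pos'],o['wrist_force'])
a=get_image('wrist');b=get_image('scene');c=get_image('side')
v=np.hstack([cv2.resize(a[60:260,230:410],(400,444)),cv2.resize(b[180:320,190:370],(400,444))])
cv2.imwrite('pics/end.png',v[...,::-1])
```

```text
84.68429375902748 [ 0.73567079 -0.32852259 -0.14992366]
29.3083 [ 457.42027837 -347.5350633   300.00671073] [ 0.22646081 -0.51764841  0.21342606]
```

View pics/end.png

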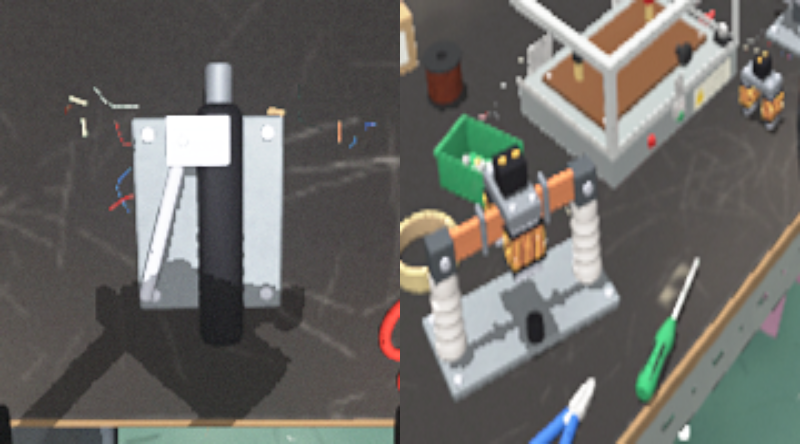

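The trigger is back at rest, the large core still hangs in the bay, and the small core hasn't moved.

```bash
python3 -c "
from station import *
print(sign_off())"
```

```text
the job is handed in; nothing more can be done
None
```

The job is handed in at about 29 s of the 58 s allowed: the large core hangs level and square on the busbar between the ribs, the trigger was squeezed fully in and released afterwards, and the small core was left where it stood.

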